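# Seat the keyed stub shaft in the blower pulley and keep it pressed home

## Task

Swing the jig's hinged hold-down over the blower pulley until its red-ended tongue rests in the catch. Then take the shaft with the red stripe out of the rack, put it into the pulley's hub and turn it until its key slips into the keyway, and push it fully home, collar against the hub. Finish holding it: keep gripping the shaft and pushing it down firmly, with a good kilo of force or more, for I shall tighten the grub screw meanwhile; leave everything else on the bench alone.

Things in the scene. Friction and masses are not known exactly. Their poses are not given: they have to be found in the camera images.
- hold_down (a joint): hinge angle of the hold-down, rad: 0 = closed, level over the pulley, tongue resting in the catch (end stop); 1.57 = upright, 1.75 = open stop; starts at 1.15 to 1.6. The hinge is stiff (0.4 N m): it stays where it is left, so push it all the way down. Flat steel frame 8 mm thick: two bars either side of the hub, cross bar, tongue 24 mm wide with a red end 245 mm from the hinge; 0.24 kg.
- hold_down_hinge (a point): middle of the hinge axis, 41 mm above the bench. The frame turns with the hold-down: x is the level hinge axis, y points from the tongue to the hinge, z out of the face that is uppermost when closed. Closed, the tongue lies across the pulley from the hinge; upright it rises above the hinge and that face looks away from the pulley.
- hold_down_tip (a point): middle of the red end of the tongue, on the face that is uppermost when closed, 222 mm from the hinge axis; axes as hold_down_hinge. The tongue goes on 23 mm beyond. Closed, it is 46 mm above the bench, free beneath; the catch's two cheeks (up to 59 mm above the bench) end 31 mm inboard of it.
- jig: blue steel assembly jig, fixed: base plate 150 x 232 x 12 mm, pins that stop the pulley from turning, two hinge ears (up to 55 mm high) 94 mm from its middle towards its +y, the catch 86 mm from its middle towards its -y. Origin: on the bench under the middle of the pulley; z up. Turned up to 0.3 rad.
- hub_mouth (a point): middle of the bore's mouth on the pulley's upper hub face, 56 mm above the bench; z up, x points to the keyway (red dash on the hub face). Grey pulley 120 mm across, rim 24 mm high, hub 50 mm across, 44 mm high, loose in the jig with 1 mm of play. Bore 21.5 mm across, 44 mm deep, no chamfer; keyway 8 mm wide over the whole depth, to 14 mm from the axis.
- shaft_grip (a point): centre of the round part by which the striped steel shaft is gripped: 24 mm across, 36 mm above and below this point. It stands upright in the rack, key end down, this point 89 mm above the bench; z up along it, x towards its key, whose side the red stripe shows on collar, side and upper end. About 0.38 kg, 118 mm long.
- shaft_seat (a point): centre of the underside of that shaft's collar (40 mm across, 8 mm thick), 44 mm below shaft_grip, same axes. Below it a spigot 20 mm across, 38 mm long: its lowest 14 mm (last 4 mm tapered) enter the bore at any angle, above is a brass key 6 mm wide, to 13 mm from the axis (play 0.08 rad). Home, this point meets hub_mouth; with the key riding on the hub face it is 24 mm above.
- rack: wooden rack, fixed, 224 x 62 x 45 mm, three holes (28 mm across, 41 mm deep) in a row along its x axis, 75 mm apart; the shafts hang in them by their collars, 38 mm deep. Origin: on the bench under its middle; z up. Turned up to 0.15 rad. The striped shaft may be in any hole.
- spare_long: spare dark steel shaft without stripe, in another hole of the rack; leave it. Origin: underside of its collar; stands 68 mm above the rack.
- spare_short: spare brass shaft without stripe, in another hole of the rack; leave it. Origin: underside of its collar; stands 53 mm above the rack.
- spanner: spanner 190 mm long lying on the left, beyond the hex key; leave it. Origin: underside, middle.
- spray_can: spray can, 58 mm across, 165 mm high, standing on the far left; leave it. Origin: middle of its underside.
- grease_jar: white jar with red lid, 64 mm across, 55 mm high, standing on the near right; leave it. Origin: middle of its underside.
- hex_key: T-handled hex key, 90 x 150 mm, lying on the near left; leave it. Origin: under the middle of its black handle.
- spare_pulley: dark spare pulley, 120 mm across, 44 mm high at the hub, lying beyond the jig; leave it. Origin: middle of its underside.
Mind the look-alikes: they are no part of the job. Leave any green look-alike of the part that bears hub_mouth alone.

How it is judged:
On the way, in this order (a step that is already met when the one before it is completed fails the run):
1. the hold-down is swung shut and rests in the catch (value of joint hold_down below 0.05 rad), for 0.3 s.
2. the striped shaft is lifted clear out of the rack, the hold-down being shut (value of joint hold_down below 0.05 rad and height (world z) of shaft_seat above 0.088 m), for 0.1 s.
3. the shaft is fully home in the hub, its key in the keyway (value of joint hold_down below 0.05 rad and z of shaft_seat in the frame of hub_mouth below 0.003 m and horizontal distance between shaft_seat and hub_mouth below 0.004 m and angle between shaft_seat's own z axis and vertical below 0.06 rad and angle between the x axis of shaft_seat and the x axis of hub_mouth, either way round below 0.25 rad), for 0.2 s.
At the end, for the whole second after the job is handed in: Hold-down shut (under 0.05 rad), pulley down in the jig; shaft home: collar within 3 mm of the hub face, axes within 4 mm, upright within 0.06 rad, key in the keyway; shaft at rest, still gripped (over 4 N), its collar pressed on the hub with over 8 N (own weight: 4 N) (all of step 3 and contact force between shaft_c0 and pulley above 8 N and contact force between the fingers and shaft above 4 N and z of hub_mouth in the frame of jig below 0.06 m and linear speed of shaft below 0.02 m/s); the arm keeps its last pose, push and grip.
It fails at once if a bystander (spare shaft, spanner, can, jar, hex key or spare pulley) is moved more than 30 mm (distance of any of spare_long, spare_short, spanner, spray_can, grease_jar, hex_key, spare_pulley from where it was at the start of the episode above 0.03 m).
It fails at once if the pulley is lifted out of the jig (z of hub_mouth in the frame of jig above 0.075 m).
It also fails if it takes over 58 s, if anything falls off the work surface, if the arm or the gripper's body presses on something with over 40 N, if the wrist force passes 120 N, or if a joint passes its speed limit or range.

## Robot

A 6-joint arm with a two-finger parallel gripper is mounted at the origin on the work surface. World frame = base frame: x ahead of the robot, y to its left, z up, the work surface at z = 0. Lengths are in m, angles in rad, forces in N, time in s.
With the tool pointing down it reaches from about 0.375 to 0.975 m from the base axis. Payload 3.8 kg.
Tool frame: the origin (TCP) lies at the very end of the fingers, on their centre line; the grasp point (between the pads) lies behind it (bot.tcp_to_grasp is the y of the grasp point in the tool frame, in m); y points along the fingers, z is the direction in which the jaws open and shut, and the axes are right-handed (so a half turn about y gives the same grasp; the last joint's range is limited). The gripper opens to 85 mm and grips with 20 to 120 N. Pads are 22 mm wide; open, the fingers measure 114 mm over their backs; the gripper's body (76 mm by 85 mm) begins 54 mm behind the grasp point. The pads swing forward as they close: fully open they stand 13 mm farther back than shut.
Start: joints at [1.066, 0.264, 1.604, -0, 1.274, -0.037], TCP at [0.304, 0.602, 0.231] pointing down, gripper open.
Joint ranges: [-2.63, 2.63], [-0.94, 2.18], [0.31, 2.57], [-1.31, 4.45], [0, 2.66], [-2.55, 2.55]. Speed limits (rad/s): [2.57, 2.57, 3.14, 3.14, 3.14, 3.14].

## Interface

Orientations are given as a rotation vector (axis times angle).
In Python, from workcell import bot, optics, workorder gives the robot as it stands.
- The arm moves only by the shell command python3 -m handwheel 'ROWS' [FORCE]. ROWS is JSON, a list of rows, each a list of 7 numbers: the shift along the tool's x, y, z in m, then the turn, a rotation vector about the tool's x, y, z in rad, then the opening, from 0 (shut) to 1 (fully open). A call has 1 to 8 rows; each row shifts and turns the commanded pose from where the row before left it, along the tool's axes as they then stand; what a row does not reach is not made up. A row lasts 1/8 s, in which the tool goes at most 62.5 mm and 10.7 degrees, less where a joint would pass 70% of its speed; a pose out of reach is approached as far as the arm can. A call with a gripper value outside its range is refused whole. The fingers move at their own pace and stop on an object; FORCE is the grip in N (left out, the last holds). Time passes only in rows, so rows that do not move let the fingers close. It gives the time, the measured TCP pose, the force and the opening at its end, in the units of the state.
- bot.read_state(): the state, without advancing time (a new reading comes with each control period).
- optics.read_camera(name): name is "scene" or "top" or "wrist"; returns a dict with "image" (420x560x3 uint8, red, green, blue), "z_map" (420x560 float32, m along the optical axis (not along the pixel's ray), 0 where there is no reading), "mtx" (3x3 intrinsics, pixels), "world_from_camera" (4x4, takes a point from camera to world coordinates); the wrist camera has in their place "hand_eye" (4x4, takes a point from camera to tool coordinates, whose origin is the TCP and whose axes are the tool frame's). Camera axes: x right, y down, z forward; pixel columns grow to the right and rows downward; lengths in m; the calibration is good to about 2 mm. A picture is of the moment at which its call begins: read the wrist's pose just before it.
- workorder.finish_job(): hands the job in, once; it reports no verdict.
The state is a dict: "time": time; "q": joint angles; "joint_vel": joint speeds; "joint_torque": joint torques, N m; "tool_pos": TCP position; "tcp_rot": TCP orientation; "wrist_force": force on the tool from outside, world axes, zero at the start; "torque": the same for the moment, N m; "width": opening from 0.0 (shut) to 1.0 (fully open).
Only numpy, scipy, OpenCV 4.12 (cv2) and the standard library are available. Lean on these libraries where they do the work, as an engineer would, in place of code of your own. Each camera call takes 0.05 s, during which the arm holds its last target.

## Working session

There is one attempt and no reset: what is moved stays moved. The work goes in short steps, Python scripts to look and compute and a shell command to move; the robot and the scene stay as the last step left them, time stands still between calls to the robot, and variables do not carry over. Pictures are saved under pics/ and viewed, and the job is handed in when it is done.

```bash
ls; mkdir -p pics; python3 - <<'E'
from workcell import bot, optics, workorder
import cv2, numpy as np
print(bot.read_state(), bot.tcp_to_grasp)
for n in ("scene","top","wrist"):
    c=optics.read_camera(n); cv2.imwrite(f"pics/{n}0.png",c["image"][:,:,::-1]); np.savez(f"{n}0.npz",**c)
    print(n,c["mtx"].tolist(), (c.get("world_from_camera") if n!="wrist" else c["hand_eye"]).round(3).tolist())
E
```

```text
pics
{'time': 0.0, 'q': array([ 1.06608056e+00,  2.64733428e-01,  1.60538064e+00,  2.30810834e-05,
        1.27373176e+00, -3.68720219e-02]), 'joint_vel': array([0.00076066, 0.00065668, 0.00218101, 0.00173513, 0.00043529,
       0.00019374]), 'joint_torque': array([-6.67161239e-04, -5.15125787e+01, -3.67307782e+01, -6.03770354e-05,
        1.34319894e-02,  2.70112491e-05]), 'tool_pos': array([0.30401749, 0.60182525, 0.22997176]), 'tcp_rot': array([-1.5416622 ,  0.36744458, -0.36645679]), 'wrist_force': array([-1.31457271,  0.46268287, -0.339406  ]), 'torque': array([ 0.01093842, -0.00245113,  0.00476767]), 'width': 0.9992072346384073} -0.0187
scene [[425.2027787715356, 0.0, 279.2783003401787], [0.0, 425.2027787715356, 206.09507902630074], [0.0, 0.0, 1.0]] [[0.718, 0.529, -0.452, 1.058], [0.696, -0.554, 0.456, -0.565], [-0.009, -0.643, -0.766, 1.006], [0.0, 0.0, 0.0, 1.0]]
top [[410.7405247243778, 0.0, 278.1350835787485], [0.0, 410.7405247243778, 202.92277311575722], [0.0, 0.0, 1.0]] [[0.004, -0.983, 0.183, 0.336], [-1.0, -0.004, 0.0, 0.014], [0.001, -0.183, -0.983, 1.2], [0.0, 0.0, 0.0, 1.0]]
wrist [[359.2515501248094, 0.0, 279.8047155412058], [0.0, 359.2515501248094, 210.634663255623], [0.0, 0.0, 1.0]] [[-0.0, 0.953, 0.304, -0.077], [-0.001, -0.304, 0.953, -0.143], [1.0, -0.0, 0.002, 0.0], [0.0, 0.0, 0.0, 1.0]]
```

View pics/scene0.png

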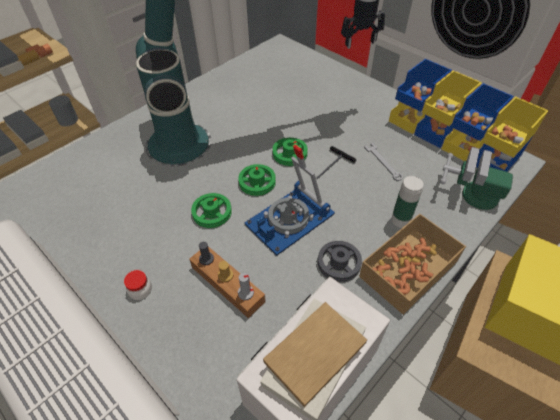

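View pics/top0.png

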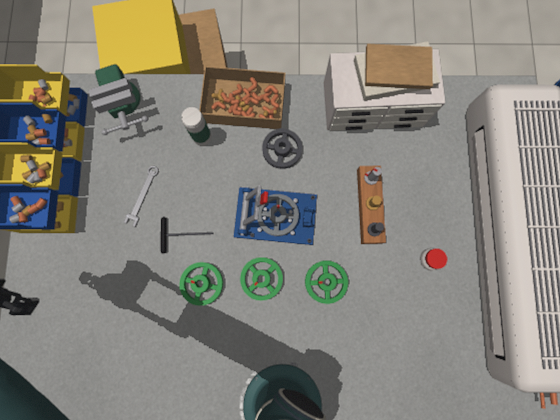

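The scene shows the blue jig with the grey pulley at about (290,213) and the raised hold-down beside it. The rack is at (227,280), with the silver shaft at (243,287), brass at (224,270) and dark at (205,252). The three green pulleys are look-alikes. I'll enlarge the jig and rack next.

```bash
python3 - <<'E'
import cv2, numpy as np
t=cv2.imread("pics/top0.png"); s=cv2.imread("pics/scene0.png")
a=cv2.resize(t[150:260,225:395],None,fx=4.6,fy=4.6,interpolation=cv2.INTER_CUBIC); cv2.imwrite("pics/c1.png",a)
b=cv2.resize(s[170:320,185:345],None,fx=4,fy=4,interpolation=cv2.INTER_CUBIC); cv2.imwrite("pics/c2.png",b)
E
```

```text
(no output)
```

View pics/c1.png

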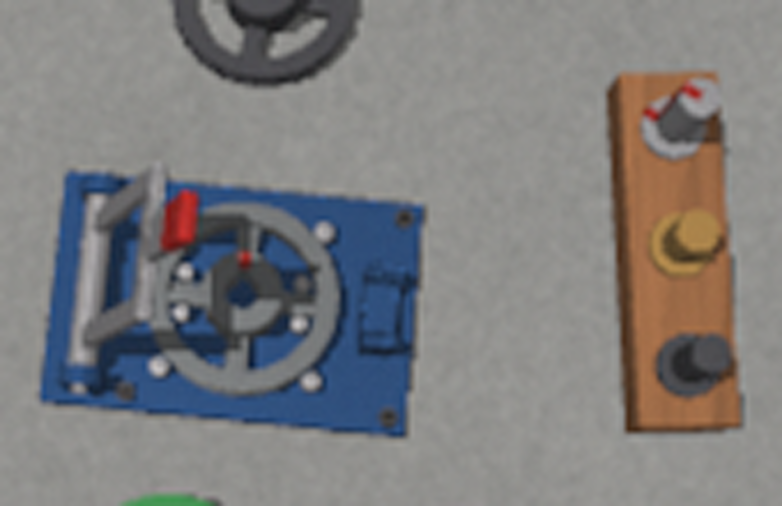

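View pics/c2.png

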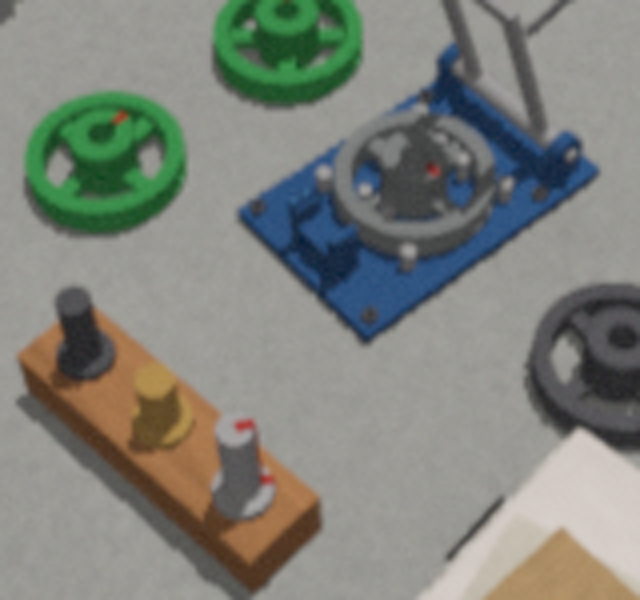

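The striped shaft is the silver one at the far end of the rack (crop 1: end (702,100), collar (675,130)). It carries a red stripe on its upper end and collar; the brass (695,240) and dark (700,355) shafts have none. The right pulley is the grey one in the blue jig (hub (245,290), red keyway dash (245,258)), not a green one. Now the measurements.

```bash
cat > h.py <<'E'
import numpy as np
def onplane(c,uv,z):
    T=c["world_from_camera"];d=T[:3,:3]@np.linalg.inv(c["mtx"])@np.array([uv[0],uv[1],1.]);o=T[:3,3]
    return o+d*(z-o[2])/d[2]
def bydepth(c,u,v):
    T=c["world_from_camera"];z=c["z_map"][int(round(v)),int(round(u))]
    return T[:3,:3]@(np.linalg.inv(c["mtx"])@np.array([u,v,1.])*z)+T[:3,3]
E
python3 - <<'E'
from h import *
t=np.load("top0.npz"); s=np.load("scene0.npz")
f=lambda p:(p[0]/4.6+225-.4,p[1]/4.6+150-.4)
g=lambda p:(p[0]/4+185-.4,p[1]/4+170-.4)
P=lambda n,p,z:print(n,onplane(t,f(p),z).round(4))
C=np.array([onplane(t,f(p),.012) for p in [(68,172),(425,205),(405,435),(42,402)]])
print("jig",C.round(4).tolist(),C.mean(0).round(4)); 
print("yaw", np.arctan2(*( (C[0]-C[1])[[1,0]])), np.arctan2(*((C[3]-C[2])[[1,0]])))
P("hub",(245,290),.056);P("dash",(245,258),.056)
P("collar",(676,130),.053);P("end",(703,98),.125);P("stripe col",(652,112),.053);P("stripe end",(691,92),.125)
S=lambda n,p,z:print("S",n,onplane(s,g(p),z).round(4))
S("end",(237,430),.125);S("stripe end",(244,425),.125);S("collar",(243,492),.053);S("stripecol",(266,480),.053)
S("hub",(415,172),.056);S("dash",(433,170),.056)
for p in [(245,258),(703,98),(180,225),(150,170),(150,310),(185,200)]:
    u,v=f(p);print(p,bydepth(t,u,v).round(4))
# red tongue points
im=t["image"].astype(int);m=(im[...,0]>150)&(im[...,1]<60);ys,xs=np.nonzero(m)
for y,x in zip(ys,xs):
    if 255<x<275 and 185<y<210: print(x,y,bydepth(t,x,y).round(3),end=';')
E
```

```text
jig [[0.6039, 0.1294, 0.012], [0.5831, -0.1003, 0.012], [0.4356, -0.0857, 0.012], [0.4555, 0.1427, 0.012]] [0.5195 0.0215 0.012 ]
yaw 1.480227951128102 1.4837737194407083
hub [0.5203 0.0151 0.056 ]
dash [0.5402 0.0152 0.056 ]
collar [ 0.623  -0.2538  0.053 ]
end [ 0.6244 -0.2536  0.125 ]
stripe col [ 0.6345 -0.2392  0.053 ]
stripe end [ 0.628  -0.2467  0.125 ]
S end [ 0.6304 -0.2566  0.125 ]
S stripe end [ 0.6309 -0.2514  0.125 ]
S collar [ 0.6307 -0.259   0.053 ]
S stripecol [ 0.635  -0.2432  0.053 ]
S hub [0.5332 0.001  0.056 ]
S dash [0.5413 0.0113 0.056 ]
(245, 258) [0.5403 0.0152 0.0554]
(703, 98) [0.3358 0.0143 1.2002]
(180, 225) [0.517  0.0474 0.2785]
(150, 170) [0.5658 0.0674 0.187 ]
(150, 310) [0.4863 0.0659 0.1982]
(185, 200) [0.5292 0.0449 0.2811]
264 192 [0.533 0.047 0.275];265 192 [0.532 0.045 0.278];266 192 [0.532 0.042 0.279];264 193 [0.53  0.047 0.276];265 193 [0.529 0.044 0.281];266 193 [0.53  0.042 0.276];267 193 [0.53  0.04  0.277];264 194 [0.528 0.047 0.276];265 194 [0.528 0.045 0.278];266 194 [0.528 0.042 0.278];264 195 [0.525 0.047 0.279];265 195 [0.526 0.045 0.275];266 195 [0.525 0.042 0.279];264 196 [0.523 0.047 0.278];265 196 [0.523 0.045 0.278];266 196 [0.524 0.042 0.274];264 197 [0.521 0.047 0.278];265 197 [0.521 0.045 0.275];266 197 [0.521 0.042 0.277];264 198 [0.519 0.047 0.277];265 198 [0.518 0.044 0.28 ];266 198 [0.519 0.042 0.274];264 199 [0.516 0.047 0.278];265 199 [0.516 0.044 0.279];266 199 [0.516 0.042 0.276];263 200 [0.515 0.049 0.272];264 200 [0.514 0.047 0.278];265 200 [0.514 0.044 0.277];266 200 [0.513 0.042 0.28 ];264 201 [0.512 0.047 0.276];265 201 [0.512 0.045 0.272];266 201 [0.512 0.042 0.277];
```

```bash
cat >> h.py <<'E'
from scipy.spatial.transform import Rotation as R
def tool():
    from workcell import bot
    s=bot.read_state();return s,np.array(s["tool_pos"]),R.from_rotvec(s["tcp_rot"]).as_matrix()
def vert(phi):  # pointing down, jaw axis (tool z) at world yaw phi
    c,s=np.cos(phi),np.sin(phi);return np.array([[s,0,c],[-c,0,s],[0,-1,0]])
def go(p,phi):
    s,q,M=tool();d=M.T@(np.array(p)-q);r=R.from_matrix(M.T@vert(phi)).as_rotvec()
    print("t",round(s["time"],2),"pos",q.round(4),"jaw yaw",np.arctan2(M[1,2],M[0,2]).round(4),"tilt",M[:,1].round(4),"F",np.array(s["wrist_force"]).round(1),"w",round(s["width"],3))
    print("tool shift",d.round(4),"turn",r.round(4),"deg",np.degrees(np.linalg.norm(r)).round(1))
E
python3 - <<'E'
from h import *
H=np.array([.528,.109,.041]);yd=np.array([.089,.996,0])
print(H-yd*.222)
for th in (1.45,1.28,1,.7,.4,.2,0): 
    P=H+.215*(-np.cos(th)*yd+np.sin(th)*np.array([0,0,1]))+.005*(np.sin(th)*yd+np.cos(th)*np.array([0,0,1]))+.011*yd
    print(th,P.round(3))
go([.535,.16,.26],-.089); go([.535,.16,.26],-.089+np.pi)
print(tool()[0]['q'])
E
```

```text
[ 0.508242 -0.112112  0.041   ]
1.45 [0.527 0.099 0.255]
1.28 [0.524 0.063 0.248]
1 [0.519 0.008 0.225]
0.7 [ 0.515 -0.041  0.183]
0.4 [ 0.512 -0.075  0.129]
0.2 [ 0.51  -0.089  0.089]
0 [ 0.51  -0.094  0.046]
t 0.15 pos [0.3041 0.602  0.2303] jaw yaw 1.103 tilt [-8.0e-04 -1.5e-03 -1.0e+00] F [0.1 0.3 0.7] w 0.999
tool shift [ 0.4054 -0.0293 -0.2904] turn [1.600e-03 1.192e+00 1.000e-03] deg 68.3
t 0.15 pos [0.3041 0.602  0.2303] jaw yaw 1.103 tilt [-8.0e-04 -1.5e-03 -1.0e+00] F [0.1 0.3 0.7] w 0.999
tool shift [ 0.4054 -0.0293 -0.2904] turn [ 1.1000e-03 -1.9496e+00 -1.7000e-03] deg 111.7
[ 1.06608364e+00  2.64594031e-01  1.60503738e+00  5.23687468e-06
  1.27369893e+00 -3.69015547e-02]
```

```bash
python3 -m handwheel '[[0.05,-0.0036,-0.036,0,0,0,0],[0.05,-0.0036,-0.036,0,0,0,0],[0.05,-0.0036,-0.036,0,0,0,0],[0.05,-0.0036,-0.036,0,0,0,0],[0.05,-0.0036,-0.036,0,0,0,0],[0.05,-0.0036,-0.036,0,0,0,0],[0.05,-0.0036,-0.036,0,0,0,0],[0.05,-0.0036,-0.036,0,0,0,0]]'
python3 -m handwheel '[[0,0,0,0,0.17,0,0],[0,0,0,0,0.17,0,0],[0,0,0,0,0.17,0,0],[0,0,0,0,0.17,0,0],[0,0,0,0,0.17,0,0],[0,0,0,0,0.17,0,0],[0,0,0,0,0.17,0,0]]'
python3 - <<'E'
from h import *
from workcell import optics
import cv2
go([.527,.10,.255],-.089)
c=optics.read_camera("scene");im=c["image"][130:260,220:380,::-1];cv2.imwrite("pics/s1.png",cv2.resize(im,None,fx=4.5,fy=4.5,interpolation=2))
E
```

```text
time: 1.15
tool_pos: [0.532, 0.1632, 0.2601]
tcp_rot: [-1.539, 0.367, -0.367]
wrist_force: [0.6, 0.8, -0.2]
width: 0.003
time: 2.02
tool_pos: [0.5313, 0.165, 0.2597]
tcp_rot: [-1.165, 1.278, -1.277]
wrist_force: [-0.1, 0.3, 0.8]
width: 0.001
t 2.02 pos [0.5313 0.165  0.2597] jaw yaw -0.0926 tilt [-7.e-04 -2.e-04 -1.e+00] F [-0.1  0.3  0.8] w 0.001
tool shift [0.0651 0.0047 0.0018] turn [ 0.0007 -0.0036  0.0002] deg 0.2
```

View pics/s1.png

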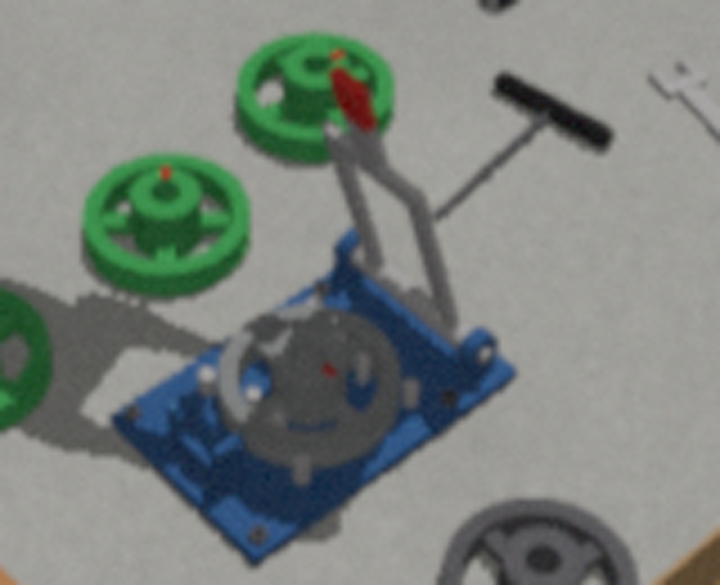

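The crop shows the raised hold-down with its red end at about (352,100), but no gripper. I'll check the full image.

```bash
python3 - <<'E'
from h import *
from workcell import optics
import cv2
s,q,M=tool()
c=optics.read_camera("scene");T=np.linalg.inv(c["world_from_camera"])
for p in (q,np.array([.526,.047,.278]),np.array([.52,.015,.056])):
    x=c["mtx"]@(T[:3,:3]@p+T[:3,3]);print((x[:2]/x[2]).round(1))
cv2.imwrite("pics/s2.png",c["image"][:,:,::-1])
E
```

```text
[330.2 130.2]
[299.4 145.6]
[288.3 207.5]
```

View pics/s2.png

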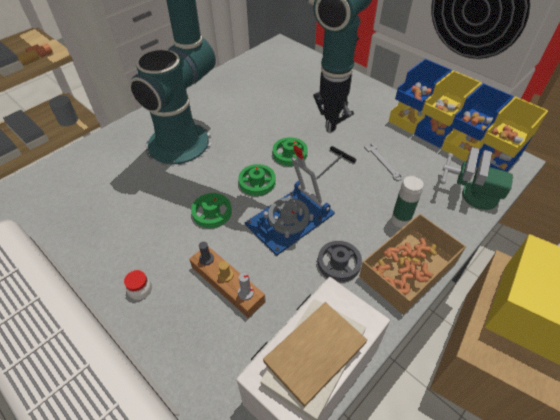

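The gripper is at (332,128), beside the red tongue end at (298,152), where the calibration predicts it. Now I swing the hold-down over.

```bash
python3 -m handwheel '[[0.05,0.006,0,0,0,0,0],[0.05,0.006,0,0,0,0,0],[0.03,0.012,0,0,0,0,0],[0.028,0.013,0,0,0,0,0],[0.025,0.02,0,0,0,0,0],[0.024,0.022,0,0,0,0,0],[0.018,0.026,0,0,0,0,0],[0.016,0.026,0,0,0,0,0]]'
python3 - <<'E'
from h import *
from workcell import optics
import cv2
go([.509,-.105,.046],-.089)
c=optics.read_camera("scene");im=c["image"][130:260,220:380,::-1];cv2.imwrite("pics/s3.png",cv2.resize(im,None,fx=4.5,fy=4.5,interpolation=2))
E
```

```text
time: 3.12
tool_pos: [0.5109, -0.0756, 0.1287]
tcp_rot: [-1.167, 1.27, -1.271]
wrist_force: [1.1, 2.5, 0.6]
width: -0.002
t 3.12 pos [ 0.5109 -0.0756  0.1287] jaw yaw -0.0838 tilt [ 1.1e-03  3.0e-04 -1.0e+00] F [1.1 2.5 0.6] w -0.002
tool shift [0.0295 0.0827 0.0005] turn [-0.0011  0.0052 -0.0004] deg 0.3
```

View pics/s3.png

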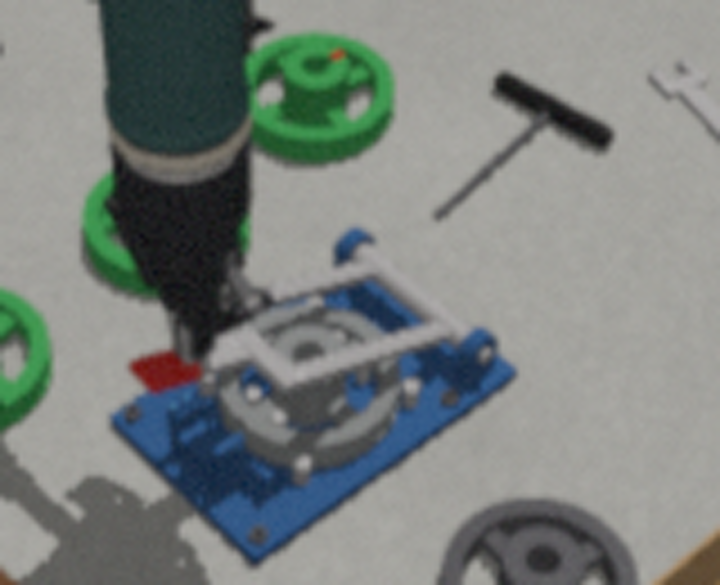

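The frame follows the fingers. It is now low over the pulley with its red end at (165,370), so I continue down.

```bash
python3 -m handwheel '[[0.013,0.03,0,0,0,0,0],[0.01,0.024,0,0,0,0,0],[0.009,0.016,0,0,0,0,0],[0.004,0.01,0,0,0,0,0],[0,0.004,0,0,0,0,0],[0,0.003,0,0,0,0,0],[0,0,0,0,0,0,0]]'
python3 - <<'E'
from h import *
from workcell import optics
import cv2
go([.509,-.105,.046],-.089)
c=optics.read_camera("scene");im=c["image"][130:260,220:380,::-1];cv2.imwrite("pics/s4.png",cv2.resize(im,None,fx=4.5,fy=4.5,interpolation=2))
E
```

```text
time: 4.05
tool_pos: [0.5077, -0.1112, 0.0448]
tcp_rot: [-1.168, 1.272, -1.273]
wrist_force: [-7.9, 0.5, 16.8]
width: 0.003
t 4.05 pos [ 0.5077 -0.1112  0.0448] jaw yaw -0.0859 tilt [-5.e-04 -8.e-04 -1.e+00] F [-7.9  0.5 16.8] w 0.003
tool shift [-0.0063 -0.0012  0.0008] turn [0.0005 0.0031 0.0008] deg 0.2
```

View pics/s4.png

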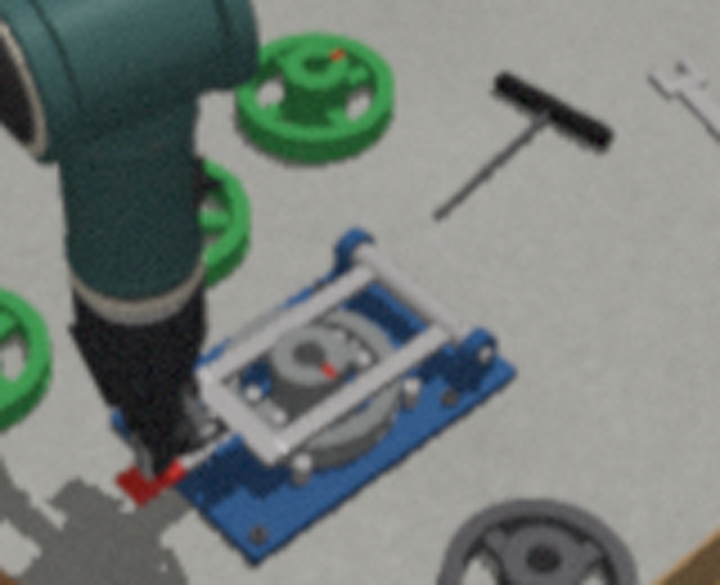

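The frame now lies level, with the tongue under the fingertip at (150,475). The 17 N push at the stop confirms it is closed. I'll lift off and view the hub with the wrist camera.

```bash
python3 -m handwheel '[[0,-0.03,0,0,0,0,0],[0,-0.06,0,0,0,0,0.3],[-0.03,-0.06,0,0,0,0,0.6],[-0.04,-0.05,0,0,0,0,0.6],[-0.045,0,0,0,0,0,0.6],[-0.04,0,0,0,0,0,0.6],[0,0,0,0,0,0,0.6]]'
cat >> h.py <<'E'
def wrist(name):
    from workcell import optics; import cv2
    s,q,M=tool();c=optics.read_camera("wrist");cv2.imwrite(f"pics/{name}.png",c["image"][:,:,::-1])
    T=np.eye(4);T[:3,:3]=M;T[:3,3]=q
    d=dict(c);d["world_from_camera"]=T@c["hand_eye"];np.savez(name+".npz",**d);return d
E
python3 - <<'E'
from h import *
go([.509,-.105,.046],-.089);wrist("w1")
E
```

```text
time: 4.97
tool_pos: [0.521, 0.0431, 0.2378]
tcp_rot: [-1.167, 1.269, -1.27]
wrist_force: [-0.3, -0.2, -0.1]
width: 0.604
t 4.97 pos [0.521  0.0431 0.2378] jaw yaw -0.0826 tilt [ 1.7e-03  6.0e-04 -1.0e+00] F [-0.3 -0.2 -0.1] w 0.604
tool shift [ 0.1487  0.1917 -0.    ] turn [-0.0017  0.0064 -0.0007] deg 0.4
```

View pics/w1.png

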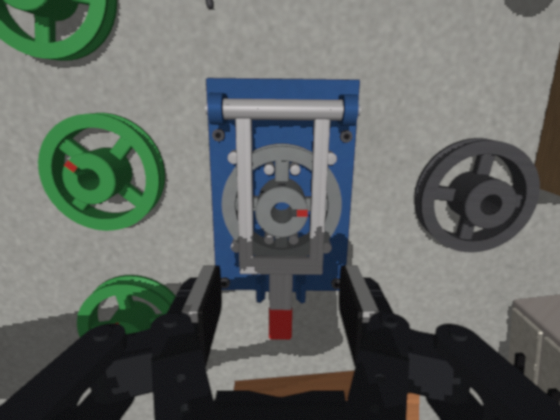

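The wrist view shows the hold-down lying flat over the jig, with its red tongue end at (281,322) beyond the catch. The hub bore is at (281,212), with the red keyway dash at (302,213). Enlarging.

```bash
python3 - <<'E'
import cv2
a=cv2.imread("pics/w1.png")[175:250,240:330];cv2.imwrite("pics/w1c.png",cv2.resize(a,None,fx=8,fy=8,interpolation=2))
E
```

```text
(no output)
```

View pics/w1c.png

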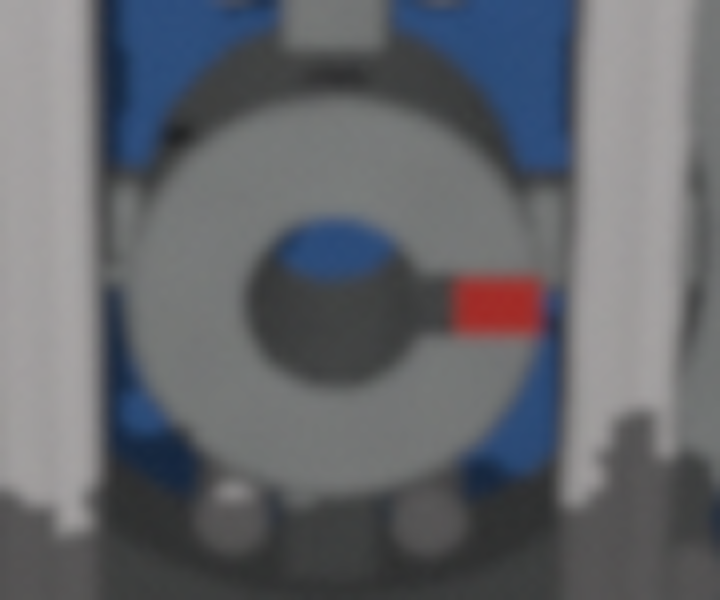

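```bash
python3 - <<'E'
from h import *
d=np.load("w1.npz")
f=lambda x,y:(x/8+240-.44,y/8+175-.44)
c=onplane(d,f(332,302),.056);e=onplane(d,f(499,305),.056);print(c,e,"yaw",np.arctan2(e[1]-c[1],e[0]-c[0]))
for y in (277,333):
    a,b=onplane(d,f(453,y),.056),onplane(d,f(545,y),.056);print(np.arctan2(b[1]-a[1],b[0]-a[0]))
# hub outer via circle pts
for p in [(127,300),(540,300),(333,92),(333,500)]: print(onplane(d,f(*p),.056).round(4))
# tongue flatness: z along it
for p in [(281,250),(281,285),(281,322),(245,150),(320,150),(245,230),(320,230)]: print(p,bydepth(d,*p).round(4))
go([.624,-.22,.25],-.083)
E
```

```text
[0.52110793 0.01617987 0.056     ] [0.54083666 0.01417005 0.056     ] yaw -0.10152231869960589
-0.08263494946294449
-0.08266088293287108
[0.4969 0.0184 0.056 ]
[0.5457 0.0144 0.056 ]
[0.5233 0.0417 0.056 ]
[ 0.5192 -0.009   0.056 ]
(281, 250) [ 0.5173 -0.0311  0.0367]
(281, 285) [ 0.5143 -0.068   0.0437]
(281, 322) [ 0.5106 -0.1125  0.0447]
(245, 150) [0.4923 0.0761 0.0446]
(320, 150) [0.562  0.0703 0.0443]
(245, 230) [ 0.4834 -0.0031  0.0443]
(320, 230) [ 0.5581 -0.0092  0.0446]
t 5.03 pos [0.5208 0.0416 0.2375] jaw yaw -0.0838 tilt [ 1.1e-03 -4.0e-04 -1.0e+00] F [-0.  -0.7 -0.1] w 0.6
tool shift [ 0.2521 -0.0123  0.1247] turn [-0.0011 -0.0008  0.0003] deg 0.1
```

Hub at (0.521, 0.016), keyway yaw about -0.09. The frame is level at both ends (z 0.044–0.045). On to the rack.

```bash
python3 -m handwheel '[[0.05,-0.0024,0.025,0,0,0,0.6],[0.05,-0.0024,0.025,0,0,0,0.6],[0.05,-0.0024,0.025,0,0,0,0.6],[0.05,-0.0024,0.025,0,0,0,0.6],[0.05,-0.0024,0.025,0,0,0,0.6],[0,0,0,0,0,0,0.6],[0,0,0,0,0,0,0.6]]'
python3 - <<'E'
from h import *
go([.624,-.22,.25],-.083);wrist("w2")
import cv2
a=cv2.imread("pics/w2.png")[140:290,180:380];cv2.imwrite("pics/w2c.png",cv2.resize(a,None,fx=4,fy=4,interpolation=2))
E
```

```text
time: 5.9
tool_pos: [0.6227, -0.2202, 0.2483]
tcp_rot: [-1.166, 1.275, -1.273]
wrist_force: [0.7, 0.4, -0.2]
width: 0.596
t 5.9 pos [ 0.6227 -0.2202  0.2483] jaw yaw -0.0887 tilt [-1.2e-03  7.0e-04 -1.0e+00] F [ 0.7  0.4 -0.2] w 0.596
tool shift [-0.0003 -0.0017  0.0013] turn [ 0.0012 -0.0057 -0.0006] deg 0.3
```

View pics/w2.png

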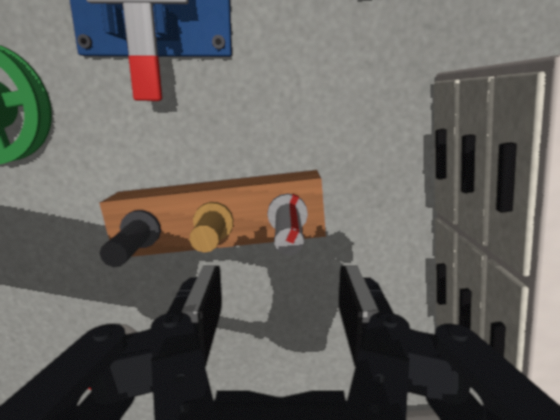

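View pics/w2c.png

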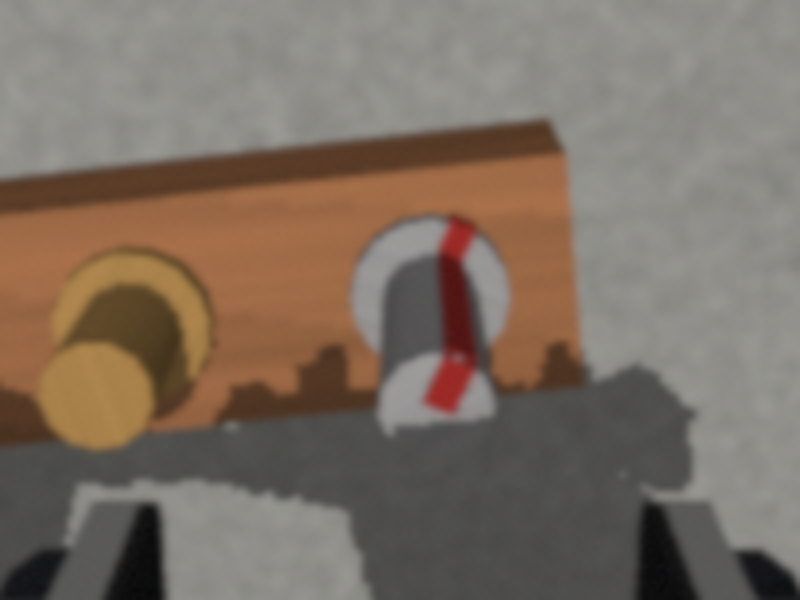

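The striped shaft's collar centre is at (431,297) in the crop and its end centre at (437,410). The red stripe runs toward the upper right: collar mark at (458,238), end mark at (455,382).

```bash
python3 - <<'E'
from h import *
d=np.load("w2.npz")
f=lambda x,y:(x/4+180-.4,y/4+140-.4)
A=lambda p,q,z:(lambda a,b:print(a.round(4),b.round(4),"yaw",np.arctan2(b[1]-a[1],b[0]-a[0]).round(3)))(onplane(d,f(*p),z),onplane(d,f(*q),z))
A((431,297),(458,238),.053);A((437,410),(455,382),.125);A((443,408),(464,360),.125);A((451,258),(463,222),.053)
for p in [(350,297),(512,297)]:print(onplane(d,f(*p),.053).round(4))
for p in [(378,400),(497,400),(437,352)]:print(onplane(d,f(*p),.125).round(4))
go([.6265,-.255,.07],-.085)
E
```

```text
[ 0.6278 -0.2536  0.053 ] [ 0.6356 -0.239   0.053 ] yaw 1.078
[ 0.6277 -0.2537  0.125 ] [ 0.6317 -0.248   0.125 ] yaw 0.951
[ 0.6289 -0.2534  0.125 ] [ 0.6339 -0.2435  0.125 ] yaw 1.105
[ 0.6335 -0.2439  0.053 ] [ 0.6372 -0.2351  0.053 ] yaw 1.183
[ 0.6078 -0.2518  0.053 ]
[ 0.6478 -0.2553  0.053 ]
[ 0.6161 -0.2505  0.125 ]
[ 0.6398 -0.2526  0.125 ]
[ 0.6287 -0.2414  0.125 ]
t 5.95 pos [ 0.6227 -0.2193  0.2485] jaw yaw -0.0875 tilt [-1.e-03  6.e-04 -1.e+00] F [-0.6  0.8  0.1] w 0.604
tool shift [0.0353 0.1784 0.0071] turn [ 0.001  -0.0025 -0.0006] deg 0.2
```

```bash
python3 -m handwheel '[[0.034,0.02,0.0085,0,0,0,0.6],[0,0.04,0,0,0,0,0.6],[0,0.045,0,0,0,0,0.6],[0,0.045,0,0,0,0,0.6],[0,0.025,0,0,0,0,0.6],[0,0.003,0,0,0,0,0.6],[0,0,0,0,0,0,0.6]]' 80
python3 - <<'E'
from h import *
go([.628,-.2535,.07],-.085);wrist("w3")
E
```

```text
time: 6.82
tool_pos: [0.6295, -0.2534, 0.072]
tcp_rot: [-1.167, 1.271, -1.273]
wrist_force: [-0.6, 0.2, 0.1]
width: 0.597
t 6.83 pos [ 0.6295 -0.2534  0.072 ] jaw yaw -0.0859 tilt [ 1.2e-03 -5.0e-04 -1.0e+00] F [-0.6  0.2  0.1] w 0.597
tool shift [ 0.0002  0.002  -0.0015] turn [-0.0012 -0.0009  0.0004] deg 0.1
```

View pics/w3.png

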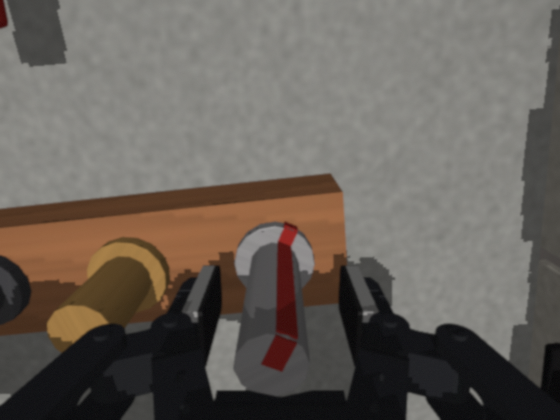

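The striped shaft at (275,300) is between the open fingers and clear of its brass neighbour. Now I grip and lift it.

```bash
python3 -m handwheel '[[0,0,-0.0015,0,0,0,0.3],[0,0,0,0,0,0,0],[0,0,0,0,0,0,0],[0,0,0,0,0,0,0],[0,0,0,0,0,0,0]]' 80
python3 -m handwheel '[[0,-0.01,0,0,0,0,0],[0,-0.03,0,0,0,0,0],[0,-0.04,0,0,0,0,0],[0,-0.03,0,0,0,0,0],[0,0,0,0,0,0,0],[0,0,0,0,0,0,0]]'
python3 - <<'E'
from h import *
go([.521,.016,.17],-.087-1.18);wrist("w4")
E
```

```text
time: 7.5
tool_pos: [0.628, -0.2543, 0.0728]
tcp_rot: [-1.166, 1.272, -1.274]
wrist_force: [-2.8, 1.4, 6.4]
width: 0.263
time: 8.25
tool_pos: [0.6265, -0.2534, 0.179]
tcp_rot: [-1.168, 1.275, -1.271]
wrist_force: [-0.7, 0.1, -5.1]
width: 0.26
t 8.25 pos [ 0.6265 -0.2534  0.179 ] jaw yaw -0.087 tilt [-0.0023  0.0011 -1.    ] F [-0.7  0.1 -5.1] w 0.26
tool shift [-0.2592  0.0095 -0.1285] turn [2.60e-03 1.18e+00 6.00e-04] deg 67.6
```

View pics/w4.png

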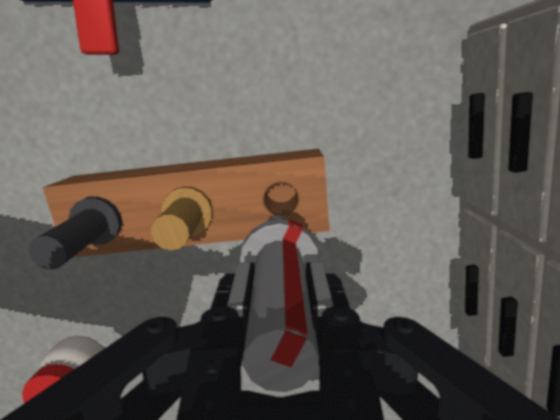

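The shaft is out of its hole (empty at (281,197)), with a 5 N weight change at the wrist. I'll measure its yaw and tilt in the hand from an enlarged crop.

```bash
python3 - <<'E'
import cv2
a=cv2.imread("pics/w4.png")[205:405,210:350];cv2.imwrite("pics/w4c.png",cv2.resize(a,None,fx=4,fy=4,interpolation=2)[:600]);cv2.imwrite("pics/w4d.png",cv2.resize(a,None,fx=4,fy=4,interpolation=2)[300:])
E
```

```text
(no output)
```

View pics/w4c.png

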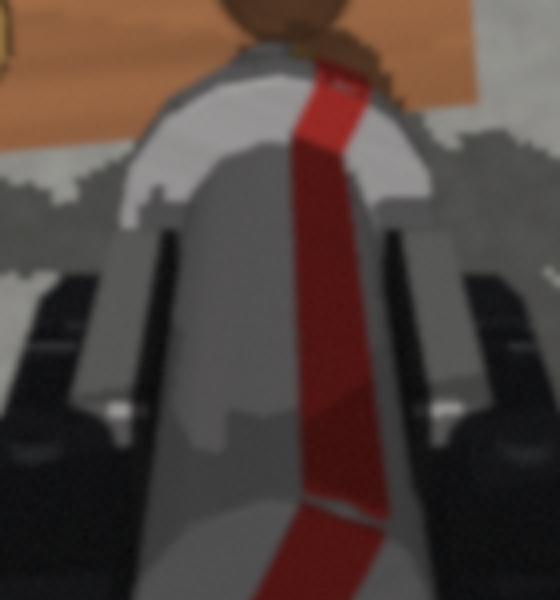

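View pics/w4d.png

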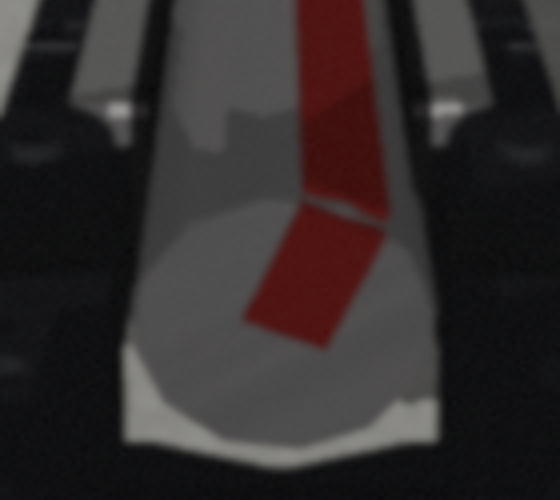

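```bash
cat >> h.py <<'E'
def intool(d,uv,y):
    T=d["hand_eye"];r=T[:3,:3]@np.linalg.inv(d["mtx"])@np.array([uv[0],uv[1],1.]);o=T[:3,3];return o+r*(y-o[1])/r[1]
E
python3 - <<'E'
from h import *
d=np.load("w4.npz")
g=lambda x,y:(x/4+210-.4,(y)/4+205-.4)
def L(n,p,q,h):
    a=intool(d,g(*p),h);b=intool(d,g(*q),h);v=b-a
    # tool->yaw relative to jaw axis: world yaw = jaw + atan2(-x, z)?
    print(n,a.round(4),b.round(4),"stripe yaw rel jaw",np.arctan2(-v[0],v[2]).round(3))
L("end",(285,635),(346,516),-.053);L("endL",(245,622),(305,500),-.053);L("endR",(325,648),(387,532),-.053)
L("col",(319,145),(345,80),.019);L("colL",(295,135),(320,65),.019);L("colR",(343,155),(370,95),.019)
L("end rim l r",(128,640),(438,640),-.053);L("col rim",(120,215),(432,200),.019)
E
```

```text
end [-0.001  -0.053   0.0013] [-0.0116 -0.053   0.0058] stripe yaw rel jaw 1.172
endL [-0.0022 -0.053  -0.0017] [-0.013  -0.053   0.0027] stripe yaw rel jaw 1.179
endR [ 0.0002 -0.053   0.0043] [-0.0103 -0.053   0.0088] stripe yaw rel jaw 1.166
col [-0.0113  0.019   0.0056] [-0.0197  0.019   0.0086] stripe yaw rel jaw 1.223
colL [-0.0126  0.019   0.0027] [-0.0215  0.019   0.0056] stripe yaw rel jaw 1.253
colR [-0.01    0.019   0.0085] [-0.0177  0.019   0.0116] stripe yaw rel jaw 1.188
end rim l r [-0.0005 -0.053  -0.0106] [-0.0006 -0.053   0.0129] stripe yaw rel jaw 0.001
col rim [-0.0019  0.019  -0.0189] [-0.004   0.019   0.0195] stripe yaw rel jaw 0.053
```

Stripe yaw relative to the jaws is 1.175, and the shaft is upright and central in the grip. Now carry it over the hub and turn about 1.176 rad.

```bash
python3 -m handwheel '[[-0.045,0,-0.022,0,0,0,0],[-0.045,0,-0.022,0,0,0,0],[-0.045,0,-0.022,0,0,0,0],[-0.045,0,-0.022,0,0,0,0],[-0.045,0,-0.022,0,0,0,0],[-0.034,0,-0.0185,0,0,0,0]]'
python3 -m handwheel '[[0,0,0,0,0.168,0,0],[0,0,0,0,0.168,0,0],[0,0,0,0,0.168,0,0],[0,0,0,0,0.168,0,0],[0,0,0,0,0.168,0,0],[0,0,0,0,0.168,0,0],[0,0,0,0,0.168,0,0],[0,0,0,0,0,0,0]]'
python3 - <<'E'
from h import *
go([.5199,.0157,.135],-1.263)
E
```

```text
time: 9.05
tool_pos: [0.5195, 0.0171, 0.1784]
tcp_rot: [-1.17, 1.276, -1.27]
wrist_force: [0.9, 0.7, -3.0]
width: 0.258
time: 10.05
tool_pos: [0.5206, 0.0153, 0.1787]
tcp_rot: [-0.325, 2.057, -2.055]
wrist_force: [0.1, 0.5, -3.3]
width: 0.258
t 10.05 pos [0.5206 0.0153 0.1787] jaw yaw -1.2613 tilt [-3.7e-03  1.0e-04 -1.0e+00] F [ 0.1  0.5 -3.3] w 0.258
tool shift [ 0.0004  0.0437 -0.0005] turn [0.0012 0.0017 0.0035] deg 0.2
```

```bash
python3 -m handwheel '[[0,0.03,0,0,0,0,0],[0,0.015,0,0,0,0,0],[0,0,0,0,0,0,0],[0,0,0,0,0,0,0]]'
python3 - <<'E'
from h import *
from workcell import optics
import cv2
go([.5199,.0157,.121],-1.263);wrist("w5")
go([.5199,.0157,.121],-1.263)
c=optics.read_camera("scene");im=c["image"][150:250,230:350,::-1];cv2.imwrite("pics/s5.png",cv2.resize(im,None,fx=6,fy=6,interpolation=2))
go([.5199,.0157,.121],-1.263)
E
```

```text
time: 10.55
tool_pos: [0.5224, 0.0153, 0.1362]
tcp_rot: [-0.319, 2.055, -2.055]
wrist_force: [-0.9, -0.1, -4.3]
width: 0.259
t 10.55 pos [0.5224 0.0153 0.1362] jaw yaw -1.2623 tilt [ 6.e-04 -0.e+00 -1.e+00] F [-0.9 -0.1 -4.3] w 0.259
tool shift [ 0.0023  0.0152 -0.0011] turn [-0.0002  0.0007 -0.0006] deg 0.1
t 10.6 pos [0.5228 0.0153 0.1367] jaw yaw -1.2625 tilt [ 0.0016 -0.     -1.    ] F [ 0.4 -0.1 -3.6] w 0.263
tool shift [ 0.0027  0.0157 -0.0013] turn [-0.0005  0.0005 -0.0015] deg 0.1
t 10.65 pos [0.5229 0.0153 0.1369] jaw yaw -1.2626 tilt [ 0.002 -0.    -1.   ] F [ 0.2  0.4 -3.8] w 0.259
tool shift [ 0.0028  0.0159 -0.0013] turn [-0.0006  0.0004 -0.0019] deg 0.1
```

View pics/w5.png

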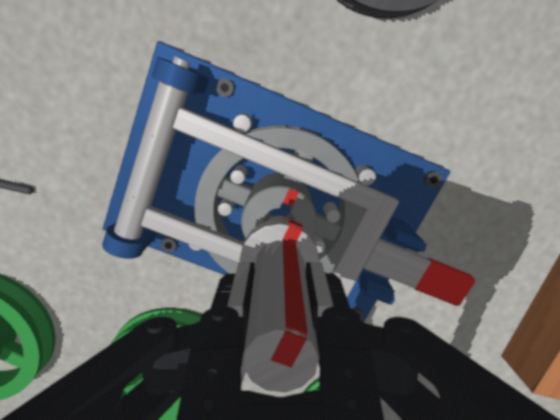

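View pics/s5.png

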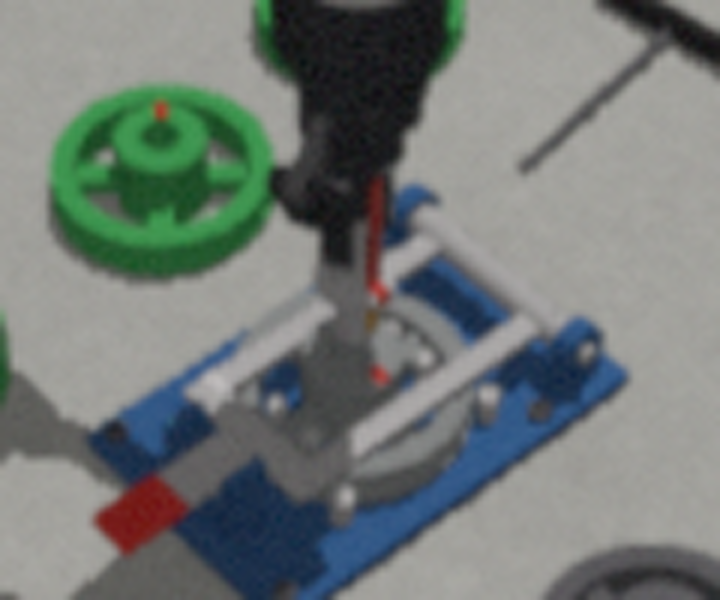

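```bash
for i in 1 2 3; do python3 -m handwheel '[[0,0,0,0,0,0,0]]' | sed -n 1,3p; done; python3 -m handwheel '[[0,0,0,0,0,0,0],[0,0,0,0,0,0,0],[0,0,0,0,0,0,0]]';  python3 -c "
from h import *
go([.5199,.0157,.121],-1.263);print(tool()[0]['q'],tool()[0]['joint_vel'])"
```

```text
time: 10.78
tool_pos: [0.5227, 0.0153, 0.1368]
tcp_rot: [-0.317, 2.054, -2.055]
time: 10.9
tool_pos: [0.5223, 0.0153, 0.1364]
tcp_rot: [-0.318, 2.055, -2.055]
time: 11.02
tool_pos: [0.5221, 0.0153, 0.136]
tcp_rot: [-0.319, 2.055, -2.055]
time: 11.4
tool_pos: [0.5219, 0.0153, 0.1357]
tcp_rot: [-0.319, 2.056, -2.056]
wrist_force: [0.0, -0.8, -3.4]
width: 0.26
t 11.4 pos [0.5219 0.0153 0.1357] jaw yaw -1.263 tilt [-1.e-04  0.e+00 -1.e+00] F [ 0.  -0.8 -3.4] w 0.26
tool shift [ 0.0018  0.0147 -0.001 ] turn [0.0001 0.     0.0001] deg 0.0
[-1.83788265e-02  5.71144712e-02  2.02754412e+00  1.57094975e-05
  1.05705595e+00  1.24459880e+00] [ 1.38675861e-03 -6.87860421e-04 -1.28063217e-05 -1.78471329e-03
 -9.05530418e-05 -4.51695130e-04]
```

```bash
python3 - <<'E'
from h import *
d=wrist("w6"); go([.52,.0157,.12],-1.263)
import cv2
a=cv2.imread("pics/w6.png")[165:275,210:350];cv2.imwrite("pics/w6c.png",cv2.resize(a,None,fx=5.4,fy=5.4,interpolation=2))
E
```

```text
t 11.45 pos [0.522  0.0153 0.1358] jaw yaw -1.263 tilt [-1.e-04  0.e+00 -1.e+00] F [-0.1 -1.1 -3.9] w 0.263
tool shift [ 0.0017  0.0158 -0.001 ] turn [ 0.     -0.      0.0001] deg 0.0
```

View pics/w6c.png

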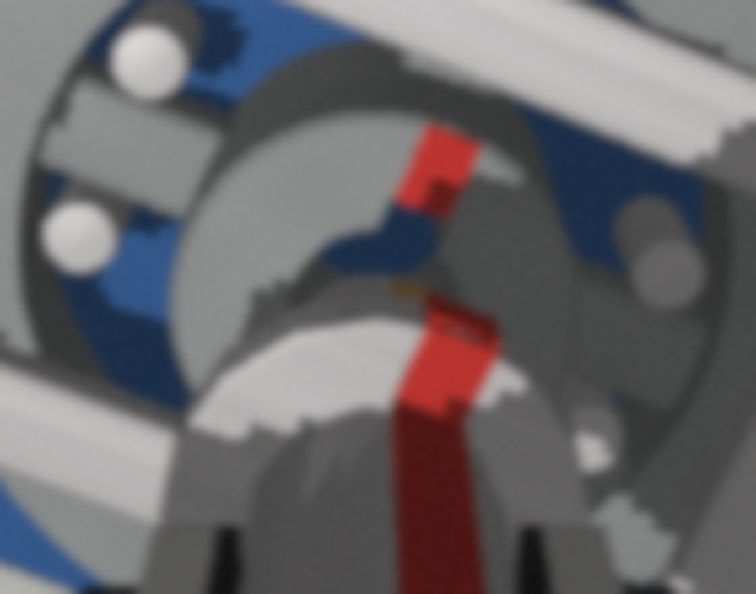

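```bash
python3 - <<'E'
from h import *
from scipy.optimize import least_squares
d=np.load("w6.npz");g=lambda p:(p[0]/5.4+210-.4,p[1]/5.4+165-.4)
def fit(pts,h,r):
    P=np.array([intool(d,g(p),h)[[0,2]] for p in pts]);s=least_squares(lambda c:np.hypot(*(P-c).T)-r,P.mean(0)+[.01,0])
    print("centre x,z",s.x.round(4),"res mm",(s.fun*1e3).round(1))
    return s.x
h=.0798
fit([(375,110),(310,122),(250,150),(195,205),(172,280),(178,350)],h,.025)
fit([(375,110),(310,122),(250,150),(195,205),(172,280),(178,350),(520,180),(572,265)],h,.025)
P=lambda p,h:intool(d,g(p),h)[[0,2]]
o=(P((430,122),h)+P((483,147),h))/2;i=(P((398,203),h)+P((450,217),h))/2
v=o-i;print("dash outer",o.round(4),"inner",i.round(4),"yaw rel jaw",np.arctan2(-v[0],v[1]), np.linalg.norm(v))
u=v/np.linalg.norm(v);print("hub from dash", (o-u*.025).round(4))
fit([(250,360),(310,332),(380,318),(525,378)],.019,.02)
o=(P((428,328),.019)+P((498,350),.019))/2;i=(P((400,402),.019)+P((465,418),.019))/2;v=o-i
print("col stripe",o.round(4),i.round(4),np.arctan2(-v[0],v[1]))
E
```

```text
centre x,z [ 0.     -0.0004] res mm [-0.  -0.2  0.   0.4 -0.  -0.2]
centre x,z [ 0.0003 -0.0007] res mm [ 0.3 -0.   0.1  0.3 -0.3 -0.6 -0.7 -0.2]
dash outer [-0.022   0.0092] inner [-0.0127  0.0054] yaw rel jaw 1.1856728045728848 0.010050105216861407
hub from dash [ 0.0012 -0.0002]
centre x,z [-0.0005 -0.0002] res mm [-0.2 -0.1  0.4 -0.2]
col stripe [-0.0189  0.0076] [-0.0121  0.0049] 1.1993274422393374
```

In the camera's own frame the shaft and hub axes agree to about 1 mm, and the key and keyway agree in yaw (1.18 against 1.19). I shift 0.8 mm and lower, watching the force.

```bash
python3 -m handwheel '[[0.0008,0.008,0,0,0,0,0],[0,0.004,0,0,0,0,0],[0,0.004,0,0,0,0,0],[0,0.003,0,0,0,0,0],[0,0,0,0,0,0,0]]';  python3 -c "
from h import *
go([.521,.015,.107],-1.263)"
```

```text
time: 12.08
tool_pos: [0.521, 0.0151, 0.1164]
tcp_rot: [-0.32, 2.056, -2.056]
wrist_force: [-0.3, -0.6, -3.8]
width: 0.259
t 12.07 pos [0.521  0.0151 0.1164] jaw yaw -1.263 tilt [-7.e-04  0.e+00 -1.e+00] F [-0.3 -0.6 -3.8] w 0.259
tool shift [-0.      0.0094  0.0001] turn [0.0002 0.     0.0007] deg 0.0
```

No contact with the tip already about 4.5 mm below the hub face, so it is in the bore. Continuing down.

```bash
python3 -m handwheel '[[0,0.004,0,0,0,0,0],[0,0.004,0,0,0,0,0],[0,0.002,0,0,0,0,0],[0,0.002,0,0,0,0,0],[0,0.002,0,0,0,0,0],[0,0,0,0,0,0,0]]';  python3 -c "
from h import *
go([.521,.015,.083],-1.263)"
```

```text
time: 12.82
tool_pos: [0.5211, 0.0151, 0.1026]
tcp_rot: [-0.319, 2.056, -2.056]
wrist_force: [0.3, -1.0, -3.5]
width: 0.263
t 12.82 pos [0.5211 0.0151 0.1026] jaw yaw -1.263 tilt [-4.e-04  0.e+00 -1.e+00] F [ 0.3 -1.  -3.5] w 0.263
tool shift [0.0001 0.0196 0.    ] turn [0.0001 0.     0.0003] deg 0.0
```

At 0.1026 the key is past the hub face with no force, so it has entered the keyway. Continuing to the collar.

```bash
python3 -m handwheel '[[0,0.004,0,0,0,0,0],[0,0.004,0,0,0,0,0],[0,0.004,0,0,0,0,0],[0,0.003,0,0,0,0,0],[0,0.002,0,0,0,0,0],[0,0,0,0,0,0,0],[0,0,0,0,0,0,0]]';  python3 -c "
from h import *
go([.521,.015,.083],-1.263)"
```

```text
time: 13.7
tool_pos: [0.5213, 0.0151, 0.0859]
tcp_rot: [-0.319, 2.055, -2.055]
wrist_force: [0.6, 0.4, -3.3]
width: 0.264
t 13.7 pos [0.5213 0.0151 0.0859] jaw yaw -1.263 tilt [ 2.e-04  0.e+00 -1.e+00] F [ 0.6  0.4 -3.3] w 0.264
tool shift [ 0.0003  0.0029 -0.    ] turn [-0.0001 -0.     -0.0002] deg 0.0
```

```bash
python3 -m handwheel '[[0,0.002,0,0,0,0,0],[0,0.002,0,0,0,0,0],[0,0.001,0,0,0,0,0],[0,0.001,0,0,0,0,0],[0,0,0,0,0,0,0],[0,0,0,0,0,0,0]]' 110;  python3 -c "
from h import *
go([.521,.015,.083],-1.263)"
```

```text
time: 14.45
tool_pos: [0.5218, 0.0151, 0.0837]
tcp_rot: [-0.318, 2.055, -2.055]
wrist_force: [-10.6, 0.6, 20.8]
width: 0.256
t 14.45 pos [0.5218 0.0151 0.0837] jaw yaw -1.263 tilt [ 5.e-04 -0.e+00 -1.e+00] F [-10.6   0.6  20.8] w 0.256
tool shift [ 0.0008  0.0007 -0.0001] turn [-0.0002  0.     -0.0005] deg 0.0
```

It stopped at z 0.0837, as expected for home, with 21 N up on the wrist. I'll ease the 10 N side load, settle and look.

```bash
python3 -m handwheel '[[0.001,0,0,0,0,0,0],[0.0005,0,0,0,0,0,0],[0,0,0,0,0,0,0],[0,0,0,0,0,0,0],[0,0,0,0,0,0,0],[0,0,0,0,0,0,0],[0,0,0,0,0,0,0],[0,0,0,0,0,0,0]]';  python3 - <<'E'
from h import *
from workcell import optics
import cv2
go([.521,.015,.083],-1.263)
wrist("w7")
c=optics.read_camera("scene");im=c["image"][150:250,230:350,::-1];cv2.imwrite("pics/s7.png",cv2.resize(im,None,fx=6,fy=6,interpolation=2))
go([.521,.015,.083],-1.263)
E
```

```text
time: 15.45
tool_pos: [0.5216, 0.0151, 0.0837]
tcp_rot: [-0.315, 2.054, -2.054]
wrist_force: [-5.9, 1.7, 18.3]
width: 0.251
t 15.45 pos [0.5216 0.0151 0.0837] jaw yaw -1.2632 tilt [ 3.3e-03  7.0e-04 -1.0e+00] F [-5.9  1.7 18.3] w 0.251
tool shift [ 0.0006  0.0007 -0.0001] turn [-0.0003 -0.0002 -0.0034] deg 0.2
t 15.55 pos [0.5217 0.0151 0.0838] jaw yaw -1.2632 tilt [ 3.5e-03  7.0e-04 -1.0e+00] F [-6.3  1.1 18. ] w 0.255
tool shift [ 0.0007  0.0008 -0.0001] turn [-0.0004 -0.0002 -0.0035] deg 0.2
```

View pics/w7.png

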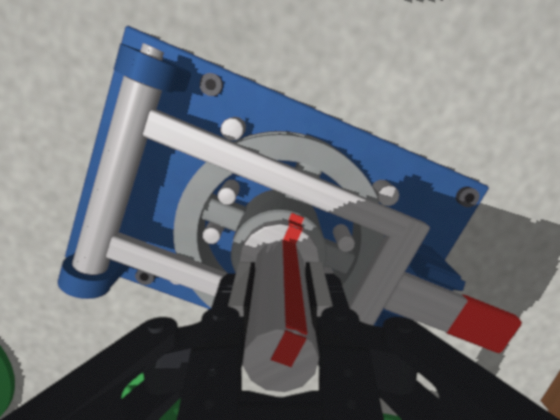

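View pics/s7.png

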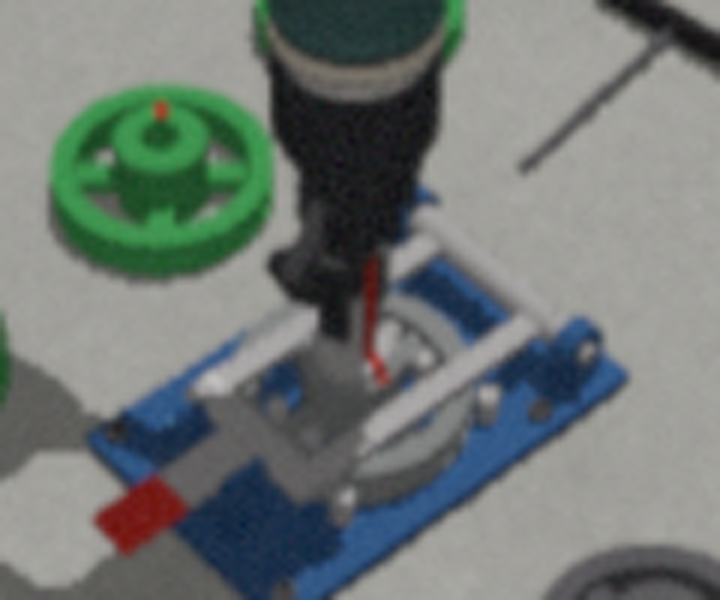

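The collar sits on the hub face, with its stripe running into the keyway dash at (296,217), and the hold-down is still flat. One depth check, then I hand in.

```bash
python3 - <<'E'
from h import *
d=np.load("w7.npz")
for p in [(265,238),(275,235),(290,233),(297,218),(250,222),(245,235),(240,190),(470,322)]: print(p,bydepth(d,*p).round(4))
from workcell import workorder
print(workorder.finish_job())
s=tool()[0];print(s["time"],s["wrist_force"],s["width"],s["tool_pos"])
E
```

```text
(265, 238) [0.5321 0.0258 0.0642]
(275, 235) [0.535  0.0216 0.064 ]
(290, 233) [0.5383 0.0151 0.0644]
(297, 218) [0.5441 0.0131 0.0563]
(250, 222) [0.5347 0.0349 0.0557]
(245, 235) [0.5271 0.0353 0.0556]
(240, 190) [0.5371 0.0456 0.0123]
(470, 322) [ 0.5107 -0.1052  0.046 ]
the job is handed in; nothing more can be done
None
the job is handed in; nothing more can be done
```

I closed the hold-down, put the striped shaft fully home in the pulley with its key in the keyway, and handed the job in with the arm still gripping and pushing it down. The hand-in gives no verdict.

- **Hold-down:** I pushed it down to its stop with about 17 N. The frame measured level over its whole length (z about 0.044–0.045), and the red end was still at 0.046 in the last picture.
- **Shaft:** I took the striped shaft from the far hole of the rack, turned it about 1.18 rad and lowered it in. It met no resistance where the key would have ridden on the hub face, and it stopped at the collar.
- **Last checks:**
  - The collar top was at z 0.064 and the hub face at 0.056. With the 8 mm collar, that means it is seated.
  - The stripe lines up with the keyway dash and the tool was tilted by less than 0.004 rad.
  - The wrist read about 18 N upwards, so roughly 22 N on the hub. The grip was set to 110 N.
- **Side load:** a side force of about 6 N remained at the wrist, down from about 10 N after I eased it.
- **Time and bystanders:** I used 15.6 s of the 58 s. Nothing I saw or felt suggested that any of the other things on the bench was touched, but I did not measure their positions again.

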